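# Turn the test plate over against the tipping rest

### The arm

A 7-joint arm with a two-finger parallel gripper is mounted at the origin on the work surface. World frame = base frame: x ahead of the robot, y to its left, z up, the work surface at z = 0. Lengths are in m, angles in rad, forces in N, time in s.
With the tool pointing down it reaches from about 0.425 to 0.95 m from the base axis. Payload 4.7 kg.
Tool frame: the origin (TCP) lies on the centre line of the jaws, within the pads' length; the fingertips stand robot.nose_length ahead of it and the grasp point (between the pads) lies 8 mm behind it (robot.nose_length is the distance from the TCP to the fingertips, in m); z points along the fingers, x is the direction in which the jaws open and shut, and the axes are right-handed (so a half turn about z gives the same grasp; the last joint's range is limited). The gripper opens to 85 mm and grips with 20 to 120 N. Pads are 22 mm wide; open, the fingers measure 114 mm over their backs; the gripper's body (76 mm by 85 mm) begins 54 mm behind the grasp point. The pads swing forward as they close: fully open they stand 13 mm farther back than shut.
Start: joints at [-0.029, 0.469, -0.049, 1.532, 0.024, 1.141, -0.082], TCP at [0.675, 0, 0.242] pointing down, gripper open.
Joint ranges: [-2.59, 2.59], [-0.33, 1.99], [-1.39, 1.29], [0.1, 2.45], [-1.04, 4.18], [0.21, 1.99], [-2.66, 2.66]. Speed limits (rad/s): [2.57, 2.57, 3.14, 3.14, 3.14, 3.14, 3.14].

### API

Orientations are given as [roll, pitch, yaw] about the fixed x, y, z axes, in that order (R = Rz(yaw) Ry(pitch) Rx(roll)).
In Python, from plant import robot gives the robot as it stands. Calls block until the motion is done:
- robot.goto(position, orientation): joint-space move of the TCP to a pose.
- robot.move_straight(position, vel=0.15, attitude=None, contact_N=None): straight line of the TCP; attitude=None keeps the orientation; vel is the mean speed in m/s. With contact_N (N) it stops when the force on the tool has changed by that much, and returns True; else False.
- robot.move_joints(angles): joint-space move.
- robot.grip(opening, strength=None): opening from 0.0 (shut) to 1.0 (fully open); strength is the grip in N (None keeps the last); returns when the fingers have stopped.
- robot.sleep(seconds).
- robot.inverse_kinematics(position, orientation): joint angles nearest the present ones, or None.
- robot.sense(): the state.
- robot.grab_frame(name): name is "scene" or "side" or "wrist"; returns a dict with "image" (400x640x3 uint8, red, green, blue), "range_z" (400x640 float32, m along the optical axis (not along the pixel's ray), 0 where there is no reading), "fx", "fy", "cx", "cy" (pixels), "R" (3x3) and "t" (3): a world point X has camera coordinates R X + t. Camera axes: x right, y down, z forward; pixel columns grow to the right and rows downward; lengths in m; the calibration is good to about 2 mm. A picture is of the moment at which its call begins.
A pose or a line that the arm cannot do raises robot.IKError and nothing moves.
- robot.close_job(): hands the job in, once; it reports no verdict.
The state is a dict: "t": time; "joint_pos": joint angles; "joint_velocities": joint speeds; "effort": joint torques, N m; "tcp_pos": TCP position; "tcp_rot": TCP orientation; "wrist_force": force on the tool from outside, world axes, zero at the start; "torque": the same for the moment, N m; "opening": opening from 0.0 (shut) to 1.0 (fully open).
Only numpy, scipy, OpenCV 4.12 (cv2) and the standard library are available. Lean on these libraries where they do the work, as an engineer would, in place of code of your own. Each camera call takes 0.05 s, during which the arm holds its last target. There are 200 camera calls.

### The job

Turn the brown test plate over, so that the brass contact strips on its underside face up for the resistance test, without picking it up: push it along the bench against the sloping steel rest until it tips up and stands leaning steeply there by itself. Then push its raised edge back from behind, so that it topples the way it came and ends lying flat on the bench in front of the rest. Never lift the plate off the bench, and leave the other things where they stand.

Things in the scene. Friction and masses are not known exactly. Their poses are not given: they have to be found in the camera images.
- plate_center (a point): centre of the brown test plate: loose flat slab, 90 mm along its x, 80 mm along its y, 10 mm thick along its z, about 110 g. It starts flat, plain face up (z axis up; down once turned over), its +x edge towards the rest, up to 15 degrees askew. Brass strips are let into its underside. Leaning fully on the rest it stands on edge 86 mm high and stays when let go.
- rest: steel rest fixed to the bench. Origin: on the bench, mid-way along the line where its smooth slippery sloping face, 150 mm wide, starts. y runs along that line; x is level, away from the plate. The face rises towards +x at 65 degrees to the bench; 8 mm thick. Supports behind it end at x = 60 mm, lower than 40 mm. A few newtons at the plate's near edge make it ride up.
- rest_crest (a point): middle of the top front edge of the rest's sloping face, 50 mm above the bench, 23 mm along the rest's x from its origin. The top 35 mm of a leaning plate stick out beyond this edge and can be reached from behind (up to 38 mm along the rest's x from its origin).
- insulator: bystander: white ribbed porcelain insulator, 40 mm across, 50 mm tall; origin on its underside. Leave alone.
- weight: bystander: brass weight with a knob on top, 38 mm across, 54 mm tall; origin on its underside. Leave alone.
- jar: bystander: small amber glass jar with black cap, 42 mm across, 62 mm tall; origin on its underside. Leave alone.
- terminal_block: bystander: black terminal block, 60 x 26 x 25 mm; origin on its underside. Leave alone.
- screwdriver: bystander: screwdriver lying on the bench, 160 mm long along its x; origin on its underside. Leave alone.
- spanner: bystander: steel spanner lying on the bench, 140 mm long along its x; origin on its underside. Leave alone.
Things that resemble listed ones, but are neither listed nor needed, are in the scene too. Of the things that look like the part that bears plate_center, the largest one is meant.

How it is judged:
By the outcome, as a careful person would: the job done as asked, in the order asked, and still so for the second after the job is handed in, with the robot touching nothing.
It also fails if it takes over 64 s, if anything falls off the work surface, if the arm or the gripper's body presses on something with over 40 N, if the wrist force passes 120 N, or if a joint passes its speed limit or range.

## Working session

There is one attempt and no reset: what is moved stays moved. The work goes in short steps, each a Python script; the robot and the scene stay as the last script left them, time stands still between calls to the robot, and variables do not carry over. Pictures are saved under pics/ and viewed, about 8 in all and at most 12, crops included, and the job is handed in when it is done.

```bash
mkdir -p pics; ls
python3 - <<'E'
from plant import robot
import cv2,numpy as np
for n in("scene","side"):
    f=robot.grab_frame(n); cv2.imwrite(f"pics/{n}0.png",f["image"][:,:,::-1]); np.savez(f"{n}0.npz",**f)
    print(n,-f["R"].T@f["t"],f["fx"])
print(robot.nose_length,robot.sense())
E
```

```text
pics
scene [ 1.15905482 -0.53599115  0.7112906 ] 464.6254704097353
side [0.0590071  0.55993201 0.52792073] 443.750970725383
0.011 {'t': 0.1, 'joint_pos': array([-0.0288718 ,  0.46936542, -0.048574  ,  1.53357861,  0.0240782 ,
        1.14100808, -0.08231643]), 'joint_velocities': array([-0.00077536, -0.00114898,  0.00149638, -0.00254248,  0.00076906,
        0.00098408, -0.0007776 ]), 'effort': array([ 5.33060393e-04, -5.11518788e+01, -4.69155551e-02, -2.38390929e+01,
        1.07741368e-02,  4.46335340e-03,  2.13932526e-05]), 'tcp_pos': array([ 6.74489741e-01, -1.15872327e-05,  2.41361398e-01]), 'tcp_rot': array([ 3.14154054e+00,  1.77415509e-03, -4.33709003e-05]), 'wrist_force': array([ 0.09541397,  0.56736145, -0.70685014]), 'torque': array([-0.03686578, -0.01190703, -0.02574942]), 'opening': 1.0009053661688938}
```

View pics/scene0.png

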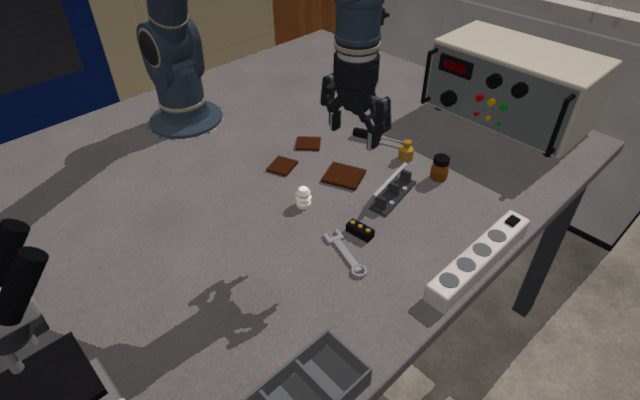

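View pics/side0.png

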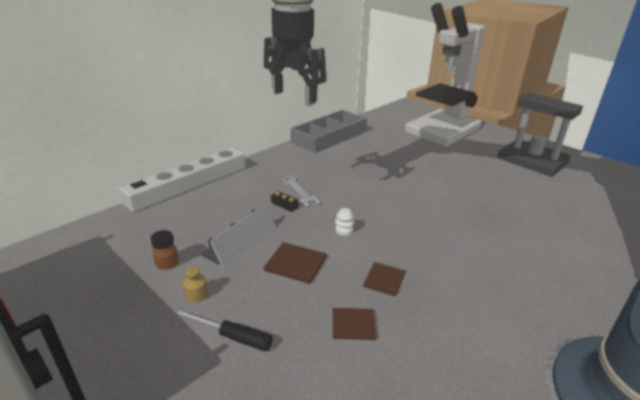

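Scene: the large plate is at about (344,176), the rest behind it at (393,188), and two smaller brown decoys at (308,143) and (282,165). Side: plate at (296,262), rest face at (242,237). Next I'll take enlarged crops and depth.

```bash
cat > h.py <<'E'
import numpy as np,cv2
def load(n): return dict(np.load(n))
def ray(f,u,v,z):   # pixel -> world at height z
    d=f["R"].T@np.array([(u-f["cx"])/f["fx"],(v-f["cy"])/f["fy"],1]); o=-f["R"].T@f["t"]
    return o+d*(z-o[2])/d[2]
def cloud(f):
    v,u=np.mgrid[:400,:640]; z=f["range_z"]
    P=np.stack([(u-f["cx"])/f["fx"]*z,(v-f["cy"])/f["fy"]*z,z],-1)
    W=(P-f["t"])@f["R"]; W[z==0]=np.nan
    return W
def proj(f,X):
    c=f["R"]@np.asarray(X)+f["t"]; return np.array([f["fx"]*c[0]/c[2]+f["cx"],f["fy"]*c[1]/c[2]+f["cy"]])
def plate(f,zt=0.01):
    """flat plate outline (largest brown blob) on z=zt"""
    hsv=cv2.cvtColor(f["image"],cv2.COLOR_RGB2HSV)
    m=((hsv[...,0]<14)&(hsv[...,1]>110)&(hsv[...,2]>30)).astype(np.uint8)
    cs,_=cv2.findContours(m,cv2.RETR_EXTERNAL,cv2.CHAIN_APPROX_NONE)
    out=[]
    for c in cs:
        if cv2.contourArea(c)<150: continue
        p=np.array([ray(f,u,v,zt)[:2] for u,v in c[:,0]])
        out.append((cv2.minAreaRect((p*1000).astype(np.float32)),c[:,0].mean(0)))
    return out
E
python3 - <<'E'
from h import *
for n,(a,b,c,d) in {"scene":(320,480,120,250),"side":(140,350,180,310)}.items():
    f=load(n+"0.npz"); s=4 if n=="scene" else 3
    cv2.imwrite(f"pics/{n}0c.png",cv2.resize(f["image"][c:d,a:b,::-1],None,fx=s,fy=s,interpolation=cv2.INTER_CUBIC))
    for o in plate(f): print(n,o)
    W=cloud(f); print("table z",np.nanmedian(W[250:300,250:300,2]) if n=="scene" else np.nanmedian(W[330:380,450:520,2]))
    m=(W[...,2]>0.012)&(W[...,2]<0.07)&(abs(W[...,1])<0.4)&(W[...,0]>.4)&(W[...,0]<1.0)
    k,lab,st,ce=cv2.connectedComponentsWithStats(m.astype(np.uint8))
    for i in range(1,k):
        if st[i,4]>40:
            P=W[lab==i]; print(st[i],P.min(0).round(3),P.max(0).round(3),P.mean(0).round(3))
E
```

```text
scene (((529.9004516601562, 130.671875), (90.9467544555664, 87.68843841552734), 22.87790298461914), array([343.30769231, 175.90384615]))
scene (((391.3784484863281, 47.99748611450195), (58.9578857421875, 69.35803985595703), 21.458066940307617), array([281.61538462, 165.75384615]))
scene (((362.3973388671875, 164.18072509765625), (62.92528533935547, 63.74249267578125), 45.58725357055664), array([307.67164179, 143.35820896]))
scene (((-368.3311767578125, 822.216064453125), (290.93646240234375, 548.8223876953125), 51.00738525390625), array([301.86407767,  17.59223301]))
table z 0.0014151875237442767
[353 127  16  11 117] [0.413 0.284 0.012] [0.459 0.314 0.03 ] [0.435 0.297 0.022]
[380 134  34  26 296] [0.484 0.287 0.013] [0.605 0.351 0.058] [0.573 0.308 0.031]
[431 153  19  27 410] [0.673 0.279 0.012] [0.714 0.321 0.067] [0.697 0.293 0.044]
[366 162  46  47 593] [0.631 0.088 0.012] [0.684 0.24  0.054] [0.657 0.157 0.034]
[326 169  18  14  47] [0.488 0.1   0.012] [0.548 0.124 0.015] [0.519 0.113 0.013]
[337 169  26  18 106] [0.506 0.11  0.012] [0.575 0.179 0.016] [0.544 0.145 0.013]
[295
[... 660 characters left out ...]
785353851
[ 290  113   69   37 1347] [ 0.83  -0.4    0.012] [ 0.936 -0.214  0.046] [ 0.879 -0.292  0.03 ]
[ 119  148  126   61 2841] [ 0.885 -0.027  0.012] [0.941 0.273 0.051] [0.9   0.141 0.035]
[271 191  27  18 253] [0.659 0.001 0.012] [0.722 0.035 0.026] [0.687 0.021 0.02 ]
[ 207  205   67   57 1554] [0.614 0.089 0.012] [0.684 0.241 0.052] [0.638 0.173 0.032]
[335 208  19  23 320] [ 0.516 -0.023  0.012] [0.55  0.013 0.051] [0.53  0.001 0.034]
[150 230  28  36 769] [0.669 0.284 0.012] [0.71  0.323 0.064] [0.682 0.306 0.043]
[182 267  25  32 584] [0.563 0.29  0.012] [0.599 0.328 0.055] [0.576 0.313 0.034]
[ 177  311   96   39 1007] [0.407 0.284 0.012] [0.558 0.358 0.027] [0.456 0.317 0.02 ]
```

View pics/scene0c.png

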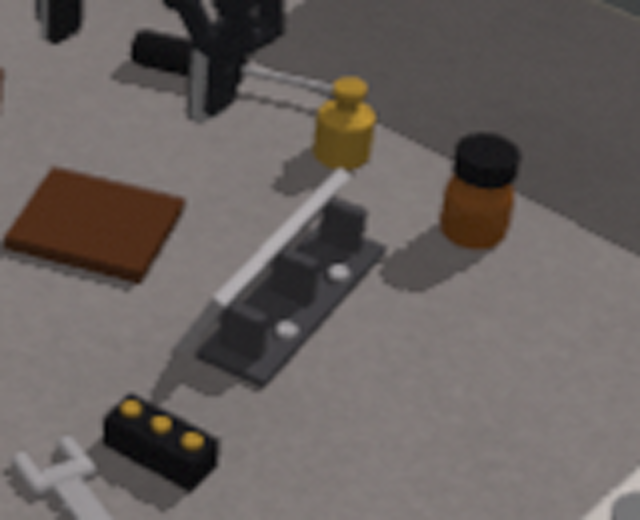

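View pics/side0c.png

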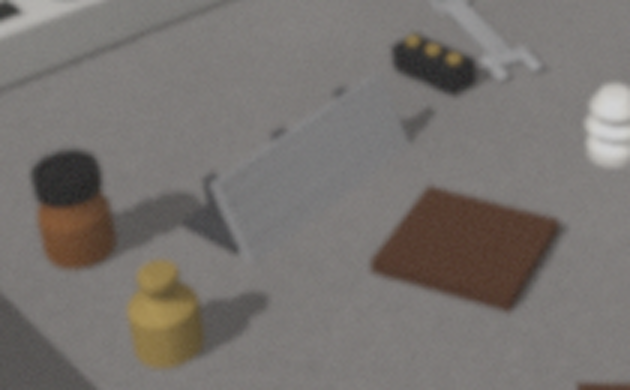

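Run:
```python
from h import *
S=load("scene0.npz");D=load("side0.npz")
sc=lambda f,x,y,a,b,s,z: ray(f,a+(x+.5)/s-.5,b+(y+.5)/s-.5,z)[:2].round(4)
for n,pts in {"plate":[(53,168),(185,201),(138,272),(8,240)]}.items():
    q=np.array([sc(S,*p,320,120,4,.01) for p in pts]); print("scene plate",q.tolist(),q.mean(0)); print([np.linalg.norm(q[i]-q[i-1]).round(4) for i in range(4)],[np.degrees(np.arctan2(*(q[i]-q[i-1])[::-1])).round(1) for i in range(4)])
q=np.array([sc(D,*p,140,180,3,.01) for p in [(430,187),(560,222),(512,300),(373,265)]]);print("side plate",q.tolist(),q.mean(0)); print([np.linalg.norm(q[i]-q[i-1]).round(4) for i in range(4)],[np.degrees(np.arctan2(*(q[i]-q[i-1])[::-1])).round(1) for i in range(4)])
print("crest scene",[sc(S,*p,320,120,4,.05) for p in [(214,298),(341,170)]])
print("crest side",[sc(D,*p,140,180,3,.05) for p in [(213,190),(372,80)]])
print("base side",[sc(D,*p,140,180,3,0) for p in [(248,262),(409,134)]])
# fit the sloping face from side depth
W=cloud(D); P=W[205:262,207:274].reshape(-1,3); P=P[(P[:,2]>.012)&(P[:,2]<.045)&(P[:,0]<.67)&(P[:,0]>.6)]
for _ in range(4):
    c=P.mean(0); n=np.linalg.svd(P-c,full_matrices=False)[2][2]; n*=-np.sign(n[0]); r=(P-c)@n; 
    if _<3: P=P[abs(r)<.004]
print(len(P),"n",n,"slope",np.degrees(np.arccos(n[2])),"yaw",np.degrees(np.arctan2(-n[1],-n[0])),"y range",P[:,1].min(),P[:,1].max())
for z in(0,.05): print("x at z",z,[c[0]-(n[1]*(y-c[1])+n[2]*(z-c[2]))/n[0] for y in(.09,.165,.24)])
```

```text
scene plate [[0.4709, 0.1539], [0.5539, 0.1883], [0.5821, 0.1154], [0.5053, 0.0811]] [0.52805  0.134675]
[np.float64(0.0805), np.float64(0.0898), np.float64(0.0782), np.float64(0.0841)] [np.float64(115.3), np.float64(22.5), np.float64(-68.9), np.float64(-155.9)]
side plate [[0.5828, 0.1166], [0.4999, 0.0824], [0.4696, 0.1537], [0.5488, 0.1912]] [0.525275 0.135975]
[np.float64(0.082), np.float64(0.0897), np.float64(0.0775), np.float64(0.0876)] [np.float64(-65.5), np.float64(-157.6), np.float64(113.0), np.float64(25.3)]
crest scene [array([0.66  , 0.0918]), array([0.6329, 0.2376])]
crest side [array([0.6282, 0.244 ]), array([0.6573, 0.1008])]
base side [array([0.6127, 0.2362]), array([0.6484, 0.0784])]
1060 n [-0.88034137 -0.16320567  0.4453796 ] slope 63.55237201109695 yaw 10.502770917076226 y range 0.0890873286632624 0.23998796120482155
x at z 0 [np.float64(0.6360405157546936), np.float64(0.6221363356355499), np.float64(0.6082321555164063)]
x at z 0.05 [np.float64(0.6613363621193387), np.float64(0.647432182000195), np.float64(0.6335280018810513)]
```

```bash
cat >> h.py <<'E'
from scipy.spatial.transform import Rotation as Rot
PSI=np.radians(10.8); O=np.array([.6235,.162,0])
RX=np.array([np.cos(PSI),np.sin(PSI),0]); RY=np.array([-np.sin(PSI),np.cos(PSI),0])
def rw(x,y,z): return O+x*RX+y*RY+np.array([0,0,z])   # rest frame -> world
def wr(p): d=np.asarray(p)-O; return np.array([d@RX,d@RY,d[2]]).round(4)
def att(tilt,s=1):
    t=np.radians(tilt); z=np.sin(t)*RX-np.cos(t)*np.array([0,0,1]); x=s*RY
    return Rot.from_matrix(np.c_[x,np.cross(z,x),z]).as_euler("xyz")
E
python3 - <<'E'
from h import *
from plant import robot
for s in(1,-1):
    for x,z in((-.176,.15),(-.176,.015),(-.02,.015)): print(s,robot.inverse_kinematics(rw(x,-.014,z),att(5,s)))
    for x,z in((.075,.15),(.065,.075),(-.02,.075)): print(s,robot.inverse_kinematics(rw(x,-.01,z),att(0,s)))
s=min((1,-1),key=lambda s:9 if (q:=robot.inverse_kinematics(rw(-.176,-.014,.1),att(5,s))) is None else abs(q[6]))
print("use",s); A=att(5,s)
robot.grip(.5)
robot.goto(rw(-.177,-.014,.15),A); robot.move_straight(rw(-.177,-.014,.045),vel=.1)
print(robot.sense()["wrist_force"])
print(robot.move_straight(rw(-.177,-.014,.005),vel=.015,contact_N=4))
q=robot.sense(); print(q["t"],q["tcp_pos"],wr(q["tcp_pos"]),q["wrist_force"],q["opening"])
p=q["tcp_pos"]; robot.move_straight(p+[0,0,.002],vel=.02)
q=robot.sense(); print(q["t"],q["tcp_pos"],q["wrist_force"])
f=robot.grab_frame("side"); cv2.imwrite("pics/side1.png",cv2.resize(f["image"][150:350,180:480,::-1],None,fx=2.5,fy=2.5,interpolation=cv2.INTER_CUBIC))
E
```

```text
1 [ 0.05916917  0.24479577 -0.46471821  2.14169582  0.19577078  0.7035671
  1.22577888]
1 [-0.08191215  0.48297265 -0.32293601  2.23834134  0.4424106   0.38904004
  0.98962978]
1 [-0.03598794  0.65546831 -0.36710741  1.87716583  0.42285029  0.59523599
  1.09066978]
1 [-0.01390367  0.65818268 -0.43765307  1.48784146  0.30127133  1.06263397
  1.24080159]
1 [-0.02183224  0.72136321 -0.41930736  1.56548736  0.34249488  0.92829053
  1.20399065]
1 [-0.00286433  0.60744342 -0.4235554   1.78600758  0.32726151  0.81800177
  1.17382817]
-1 [-0.47139159  0.2083415   0.14043688  2.16987166 -0.02581579  0.67918153
 -1.69811663]
-1 [-0.46459875  0.46481249  0.14215076  2.25993895 -0.15241994  0.33811469
 -1.58066903]
-1 [-0.43913638  0.62929186  0.17949374  1.90244617 -0.18762021  0.53811554
 -1.52293926]
-1 [-0.43223275  0.621666    0.21644534  1.51803285 -0.14750396  1.01791934
 -1.55978219]
-1 [-0.42966079  0.68701363  0.20692959  1.59439759 -0.17018266  0.87789353
 -1.54172298]
-1 [-0.44634183  0.57165652  0.19038743  1.81440271 -0.14772152  0.7692699
 -1.56145972]
use 1
[ 0.45696741 -0.19451883 -0.15107033]
True
5.05 [0.45231072 0.11511219 0.00965498] [-0.1769 -0.014   0.0097] [-0.3361495   0.36821157  5.29076445] 0.501424801019418
5.325 [0.45238478 0.1151357  0.01172737] [ 0.32949363 -0.15458833  0.52963478]
```

View pics/side1.png

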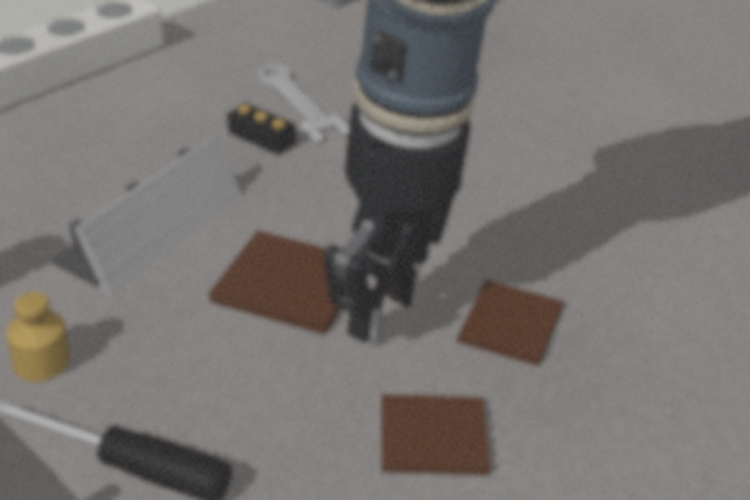

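The fingers stand behind the plate at about (360,320) and the plate is untouched. I'll push now.

Run:
```python
from h import *
from plant import robot
z=robot.sense()["tcp_pos"][2]
for x,v,c in((-.105,.05,12),(-.065,.025,15)):
    r=robot.move_straight(rw(x,-.014,z),vel=v,contact_N=c); q=robot.sense()
    print(r,q["t"],wr(q["tcp_pos"]),(q["wrist_force"]@np.c_[RX,RY]).round(2),q["wrist_force"][2].round(2))
    if r: break
a=[robot.grab_frame(n)["image"][c:c+160,b:b+200,::-1] for n,b,c in(("side",190,170),("scene",300,110))]
cv2.imwrite("pics/p2.png",cv2.resize(np.hstack(a),None,fx=2,fy=2,interpolation=cv2.INTER_CUBIC))
```

```text
False 6.9667 [-0.1052 -0.014   0.0116] [-1.05  0.79] -0.51
False 8.7167 [-0.0649 -0.014   0.0117] [ 0.1  -0.62] 0.32
```

View pics/p2.png

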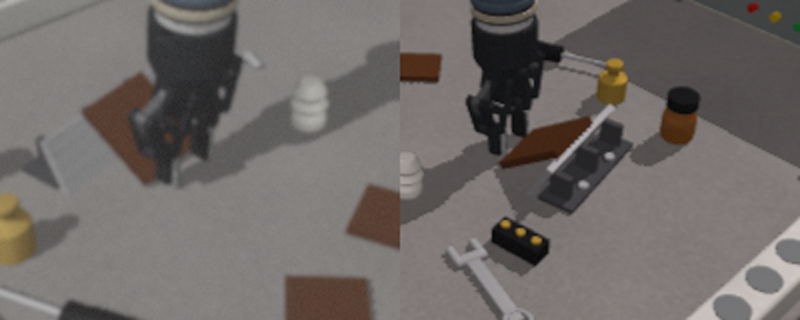

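Side (left half): the plate rides squarely up the rest, with its far edge at about (85–140, 75–105). Scene (right half): the plate is tilted against the rest at (550,140). I'll keep pushing.

Run:
```python
from h import *
from plant import robot
z=robot.sense()["tcp_pos"][2]
for x,v,c in((-.045,.025,15),(-.026,.02,15),(-.013,.01,12)):
    r=robot.move_straight(rw(x,-.014,z),vel=v,contact_N=c); q=robot.sense()
    print(r,q["t"],wr(q["tcp_pos"]),(q["wrist_force"]@np.c_[RX,RY]).round(2),q["wrist_force"][2].round(2))
    if r: break
a=[robot.grab_frame(n)["image"][c:c+160,b:b+200,::-1] for n,b,c in(("side",190,150),("scene",300,110))]
cv2.imwrite("pics/p3.png",cv2.resize(np.hstack(a),None,fx=2,fy=2,interpolation=cv2.INTER_CUBIC))
```

```text
False 9.7667 [-0.0449 -0.014   0.0118] [ 0.25 -0.05] 0.4
False 10.8667 [-0.0259 -0.014   0.0118] [-0.24  0.27] 0.12
True 11.7583 [-0.0208 -0.0141  0.0106] [-1.16  0.19] 0.59
```

View pics/p3.png

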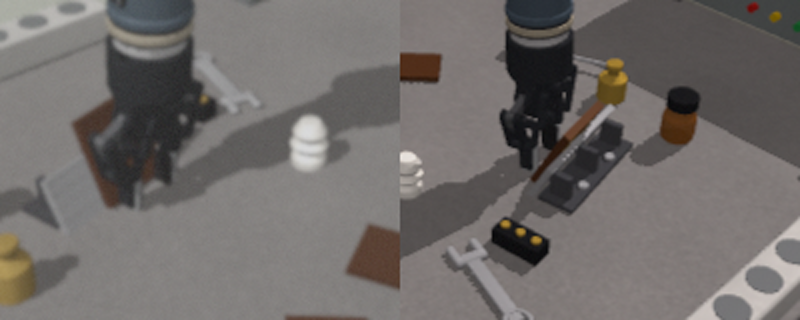

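The contact stop came at x = −20.8 mm, where the geometry predicts a full lean. The picture shows the plate standing steeply. I'll back off and check that it stands by itself.

Run:
```python
from h import *
from plant import robot
z=robot.sense()["tcp_pos"][2]
robot.move_straight(rw(-.03,-.014,z+.001),vel=.02)
robot.move_straight(rw(-.10,-.014,z+.001),vel=.1)
robot.move_straight(rw(-.12,-.014,.22),vel=.2)
robot.sleep(.5); print(robot.sense()["t"])
fs={n:robot.grab_frame(n) for n in("side","scene")}
a=[fs[n]["image"][c:c+130,b:b+130,::-1] for n,b,c in(("side",190,160),("scene",330,110))]
cv2.imwrite("pics/p4.png",cv2.resize(np.hstack(a),None,fx=3,fy=3,interpolation=cv2.INTER_CUBIC))
for n,f in fs.items():
    W=cloud(f); hsv=cv2.cvtColor(f["image"],cv2.COLOR_RGB2HSV)
    R=(W-O)@np.c_[RX,RY,[0,0,1]]
    m=(hsv[...,0]<16)&(hsv[...,1]>90)&(abs(R[...,0])<.08)&(abs(R[...,1])<.07)&(R[...,2]>.006)
    P=R[m]; print(n,len(P),P.min(0),P.max(0))
    if n=="side":
        c=P.mean(0); nn=np.linalg.svd(P-c)[2][2]; print("slope",np.degrees(np.arccos(abs(nn[2]))),nn)
```

```text
14.9917
side 1055 [-0.00951115 -0.0509841   0.00692469] [0.02929416 0.02797807 0.08523077]
slope 65.03926156798236 [-9.06597138e-01 -2.44053039e-04  4.21997121e-01]
scene 198 [-0.00642278 -0.0574591   0.00616323] [0.03763811 0.02478498 0.08839425]
```

View pics/p4.png

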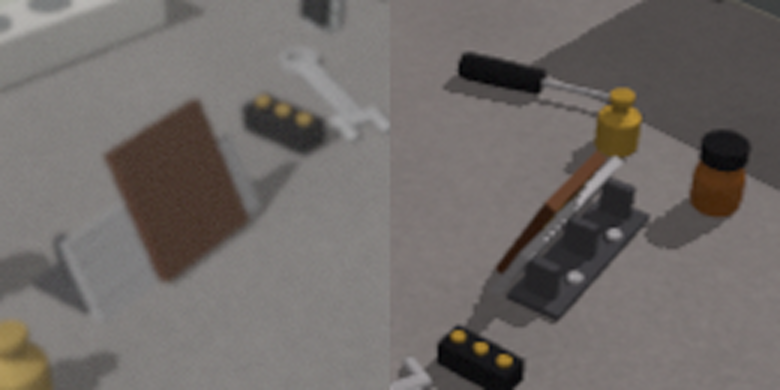

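Standing by itself at 65° against the rest, with its top at 85–88 mm and its centre at y ≈ −13 mm. Next, topple it from behind.

Run:
```python
from h import *
from plant import robot
A=att(0,1)
robot.move_straight(rw(.075,-.013,.23),vel=.15,attitude=A)
robot.move_straight(rw(.075,-.013,.077),vel=.12)
for x,v in((.02,.05),(-.014,.05)):
    r=robot.move_straight(rw(x,-.013,.077),vel=v,contact_N=12); q=robot.sense()
    print(r,q["t"],wr(q["tcp_pos"]),(q["wrist_force"]@np.c_[RX,RY]).round(2),q["wrist_force"][2].round(2))
    if r: break
robot.sleep(.3)
fs={n:robot.grab_frame(n) for n in("side","scene")}
a=[fs[n]["image"][c:c+160,b:b+200,::-1] for n,b,c in(("side",190,150),("scene",300,100))]
cv2.imwrite("pics/p5.png",cv2.resize(np.hstack(a),None,fx=2,fy=2,interpolation=cv2.INTER_CUBIC))
```

```text
False 19.2167 [ 0.0203 -0.0131  0.077 ] [0.29 0.28] 0.7
False 20.05 [-0.0137 -0.013   0.0772] [-0.18  0.06] 0.24
```

View pics/p5.png

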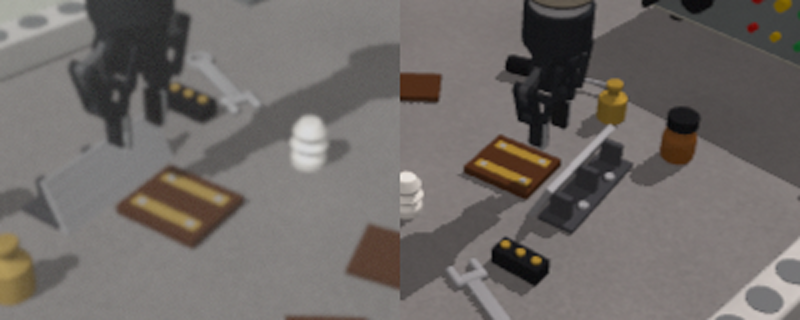

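The plate lies in front of the rest with both brass strips up: side (180,205), scene (512,165). The bystanders look unmoved. I'll raise the arm, check numerically that the plate is flat, and hand in.

Run:
```python
from h import *
from plant import robot
robot.move_straight(rw(-.0,-.013,.25),vel=.15); robot.sleep(.3)
a=[]
for n in("side","scene"):
    f=robot.grab_frame(n); R=(cloud(f)-O)@np.c_[RX,RY,[0,0,1]]
    hsv=cv2.cvtColor(f["image"],cv2.COLOR_RGB2HSV)
    P=R[(hsv[...,1]>90)&(hsv[...,0]<30)&(R[...,0]<.0)&(R[...,0]>-.13)&(abs(R[...,1]+.013)<.06)&(R[...,2]<.1)]
    c=P.mean(0); nn=np.linalg.svd(P-c,full_matrices=False)[2][2]
    print(n,len(P),P.min(0).round(3),P.max(0).round(3),"tilt",np.degrees(np.arccos(abs(nn[2]))).round(2))
    d=cv2.absdiff(f["image"],load(n+"0.npz")["image"]).max(2)
    for k,p in dict(ins=(.536,-.003,.025),wt=(.58,.312,.025),jar=(.69,.30,.03),tb=(.692,.017,.02),sd=(.45,.32,.02)).items():
        u,v=proj(f,p).astype(int); print(k,d[v-8:v+9,u-8:u+9].mean().round(1),end=" ")
    print()
robot.close_job(); print(robot.sense()["t"])
```

```text
side 1172 [-0.105 -0.052  0.003] [-0.014  0.027  0.013] tilt 0.33
ins 3.4 wt 3.4 jar 3.7 tb 3.5 sd 3.8 
scene 820 [-0.104 -0.057 -0.001] [-0.013  0.025  0.015] tilt 1.98
ins 2.4 wt 1.8 jar 2.0 tb 2.0 sd 43.2 
the job is handed in; nothing more can be done
the job is handed in; nothing more can be done
```

The plate is turned over and lies flat on the bench in front of the rest, brass strips up. The job is handed in after about 21–22 s of robot time, against the 64 s limit.

- **Tipping up:** I pushed the plate's near edge with two fingertips until it rode up the rest. It then stood by itself, measured at 65° with its top edge at 85–88 mm.
- **Toppling:** I pushed its raised edge from behind and it fell back the way it came. It was never gripped or lifted.
- **Final position:** both strips are visible in both cameras. The plate lies about 13–105 mm in front of the rest. Measured tilt is 0.3° in the side view and 2.0° in the noisier scene view.
- **Bystanders:** the insulator, weight, jar and terminal block match the starting pictures in both views. The screwdriver matches in the side view only. The scene view disagreed there, most likely because the gripper was hiding part of it in the first picture. I checked the spanner only by eye, and it looked unmoved.

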